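# Clear the record weight and pop the touch-latch lid

## Robot

A 7-joint arm with a two-finger parallel gripper is mounted at the origin on the work surface. World frame = base frame: x ahead of the robot, y to its left, z up, the work surface at z = 0. Lengths are in m, angles in rad, forces in N, time in s.
With the tool pointing down it reaches from about 0.4 to 0.85 m from the base axis. Payload 10.4 kg.
Tool frame: the origin (TCP) lies at the very end of the fingers, on their centre line; the grasp point (between the pads) lies r.grasp_offset behind it (r.grasp_offset is the distance from the TCP to the grasp point, in m); z points along the fingers, y is the direction in which the jaws open and shut (so a half turn about z gives the same grasp; the last joint's range is limited). The gripper opens to 87 mm and grips with 3 to 60 N. Pads are 19 mm wide; open, the fingers measure 117 mm over their backs; the gripper's body (75 mm by 190 mm) begins 51 mm behind the grasp point.
Start: joints at [-0.023, 0.332, -0.065, 1.46, 0.022, 1.35, -0.088], TCP at [0.625, 0, 0.223] pointing down, gripper open.
Joint ranges: [-2.6, 2.6], [-0.5, 2.12], [-1.47, 1.34], [0.16, 2.42], [-1.27, 4.41], [0.06, 2.06], [-2.6, 2.6]. Speed limits (rad/s): [2.22, 2.22, 2.79, 2.79, 3.14, 3.14, 3.14].

## Interface

Orientations are given as a unit quaternion [x, y, z, w].
In Python, from bench import read_state, cams, job, r gives the robot as it stands. The module is installed in compiled form; this text tells all that it offers.
- The arm moves only by the tool arm_command, never from a script. Its argument "increments" is a list of rows, each an object of numbers: "gripper": the opening in per cent of the stroke, from 0 (shut) to 100 (fully open); "dx", "dy", "dz": the shift along the tool's x, y, z in m; "spin": the turn about the tool's z in degrees. In form: [{"gripper": .., "dx": .., "dy": .., "dz": .., "spin": ..}, ...]. A call has exactly 8 rows; each row shifts and turns the commanded pose from where the row before left it, along the tool's axes as they then stand; what a row does not reach is not made up. A row lasts 1/8 s, in which the tool goes at most 62.5 mm and 10.7 degrees, less where a joint would pass 70% of its speed; a pose out of reach is approached as far as the arm can. A call with a gripper value outside its range is refused whole. The fingers move at their own pace and stop on an object; "grip_force" is the grip in N (left out, the last holds). Time passes only in rows, so rows that do not move let the fingers close, or fill a call up. It gives the time, the measured TCP pose, the force and the opening at its end, in the units of the state.
- read_state(): the state, without advancing time (a new reading comes with each control period).
- cams.camera(name): name is "scene" or "side" or "wrist"; returns the picture (420x560x3 uint8, red, green, blue); there is no depth.
- cams.camera_info(name): a dict with "K" (3x3 intrinsics, pixels), "rvec" (rotation vector, rad) and "tvec" (3), from world to camera coordinates, as OpenCV has them. Camera axes: x right, y down, z forward; pixel columns grow to the right and rows downward; lengths in m; the calibration is good to about 2 mm. A picture is of the moment at which its call begins: read the wrist's pose just before it. camera_info takes no time and is no camera call; for the wrist camera it gives the pose at the moment of the call.
- job.close_job(): hands the job in, once; it reports no verdict.
The state is a dict: "time": time; "joint_positions": joint angles; "joint_vel": joint speeds; "joint_torque": joint torques, N m; "ee_pos": TCP position; "eef_rot": TCP orientation; "ft_force": force on the tool from outside, world axes, zero at the start; "torque": the same for the moment, N m; "width": finger opening in m.
Only numpy, scipy, OpenCV 4.12 (cv2) and the standard library are available. Lean on these libraries where they do the work, as an engineer would, in place of code of your own. Each camera call takes 0.05 s, during which the arm holds its last target.

## Task

Open the record-care box on the mantel: first push the black record weight sideways across the top, without lifting it, until it is fully off the dark lid and stands on the cork half. Then press the lid down at its brass dot so that the push-to-open catch lets go, and let the lid spring ajar and stay ajar. Leave the spindle cap on the cork and everything else on the mantel where it is.

Things in the scene. Friction and masses are not known exactly. Their poses are not given: they have to be found in the camera images.
- console: wooden record-care box fixed to the mantel, 200 (x) by 340 (y) mm, 78 mm high; origin at the centre of its underside, z up. Its y > 0 half is the dark hinged lid (top face at z = 78 mm when shut, x -90 to 90, y 2 to 160 mm, inside an 8 mm wooden rim 76 mm high). Its y < 0 half is a fixed cork-faced deck (top at z = 76.5 mm, x -100 to 100, y -170 to 0 mm), so the way from lid to deck is a 1.5 mm step down
- lid (a joint): hinge angle of the dark lid, rad: 0 = shut and latched, negative = pressed in (stop at -0.05), positive = open (stop at 0.40: ajar, front edge 70 mm up). The catch trips once the brass dot is pressed in 3 to 4 mm (-0.022), taking 3.5 to 4.5 N; press about 6 mm in to be sure. A spring then raises the lid as the finger withdraws and holds it at 0.40. It does not latch again
- lid_press (a point): centre of the 24 mm brass dot on the lid's top face, near its free front edge: at x = -70, y = 81, z = 78 mm in the box's frame when shut; moves with the lid
- lid_hinge (a point): middle of the lid's hinge line, along the box's y at its rear (+x) side: x = 90, y = 81, z = 70 mm in the box's frame
- weight: black glazed ceramic record weight, about 0.28 kg, 74 mm diameter up to 28 mm height, then a cone to a 44 mm diameter knob, 50 mm high in all; origin at the centre of its underside. Starts upright on the lid
- cap: yellow plastic spindle cap, 38 mm diameter, 16 mm high, loose on the cork deck near its outer (-y) edge; origin at the centre of its underside; leave it alone
- tumbler: stainless steel tumbler, 76 mm diameter, 110 mm high, loose on the mantel; origin at the centre of its underside; leave alone
- record_stand: light wooden record stand, 120 by 160 mm, 148 mm high, loose on the mantel; origin at the centre of its underside; leave alone
- plant_pot: small empty terracotta pot, 90 mm diameter, 80 mm high, loose on the mantel; origin at the centre of its underside; leave alone
- cleaner: blue bottle, 44 mm diameter, 120 mm high, loose on the mantel; origin at the centre of its underside; leave alone
Things that resemble listed ones, but are neither listed nor needed, are in the scene too. Of the things that look like the weight, the largest one is meant.

How it is judged:
By the outcome, as a careful person would: the job done as asked, in the order asked, and still so for the second after the job is handed in, with the robot touching nothing.
It also fails if it takes over 45 s, if anything falls off the work surface, if the arm or the gripper's body presses on something with over 40 N, if the wrist force passes 120 N, or if a joint passes its speed limit or range.

## Working session

There is one attempt and no reset: what is moved stays moved. The work goes in short steps, Python scripts to look and compute and a tool call to move; the robot and the scene stay as the last step left them, time stands still between calls to the robot, and variables do not carry over. Pictures are saved under pics/ and viewed, and the job is handed in when it is done.

Besides the shell and the picture viewer there is one more tool, called by a JSON object that holds its "name" and its "arguments", one argument or row to a line. arm_command: Moves the arm, as the interface text tells. Its arguments: {"type":"object","properties":{"increments":{"type":"array","items":{"type":"object","properties":{"gripper":{"type":"number"},"dx":{"type":"number"},"dy":{"type":"number"},"dz":{"type":"number"},"spin":{"type":"number"}}}},"grip_force":{"type":"number"}},"required":["increments"]}

```bash
mkdir -p pics
cat > h.py <<'E'
import numpy as np, cv2
from bench import read_state, cams, job, r
def P(info):
    R,_=cv2.Rodrigues(np.array(info["rvec"],float)); return np.array(info["K"],float),R,np.array(info["tvec"],float).reshape(3)
def ray(info,u,v):
    K,R,t=P(info); d=R.T@np.linalg.inv(K)@np.array([u,v,1.]); return -R.T@t,d
def onz(info,u,v,z):
    o,d=ray(info,u,v); return o+d*(z-o[2])/d[2]
def proj(info,p):
    K,R,t=P(info); q=K@(R@np.array(p,float)+t); return q[:2]/q[2]
def snap(name,fn):
    info=cams.camera_info(name); im=cams.camera(name); cv2.imwrite(f"pics/{fn}.png",im[:,:,::-1]); return info,im
E
python3 - <<'E'
from h import *
import pickle
s=read_state();print(s["time"],s["ee_pos"],s["eef_rot"],s["width"],r.grasp_offset)
d={}
for n in("scene","side","wrist"):
    i,im=snap(n,n+"0"); d[n]=i; o,_=ray(i,0,0); print(n,o)
pickle.dump(d,open("info.pkl","wb"))
E
```

```text
0.0 [ 6.24608645e-01 -3.39848911e-05  2.21752075e-01] [ 7.07109267e-01  7.07103928e-01 -5.47965482e-04 -4.68606601e-04] 0.0866142604415567 0.0187
scene [ 0.97734106 -0.55471147  0.96101597]
side [ 0.40409394 -0.84233564  0.95897211]
wrist [0.62399209 0.06635921 0.38352073]
```

View pics/scene0.png

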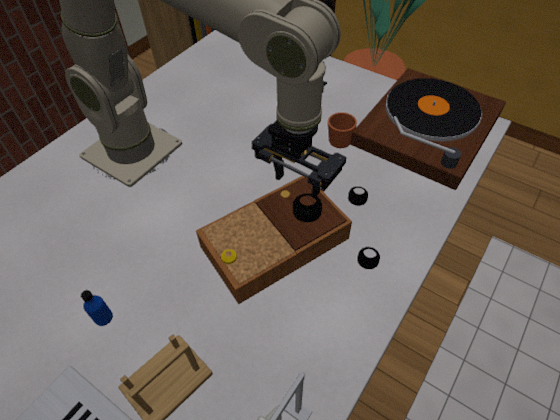

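View pics/side0.png

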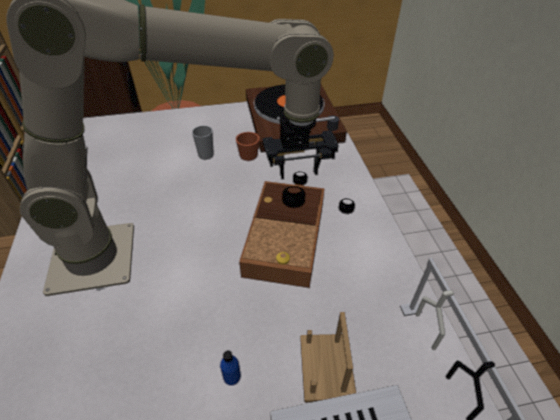

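View pics/wrist0.png

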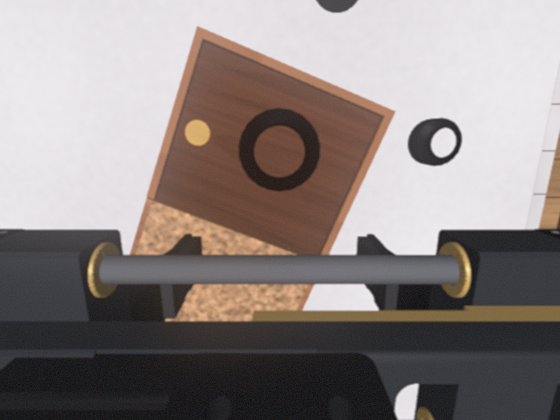

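The scene view shows three black ring-like objects. One is on the lid (307,207). Two are smaller, with white tops, on the mantel at (358,195) and (369,257). The one on the lid is the largest and is the only one standing on the lid, so it should be the weight. I'll check this in a crop and measure it.

Run:
```python
from h import *
import pickle
d=pickle.load(open("info.pkl","rb"))
a=cv2.imread("pics/scene0.png")[150:300,180:400]; b=cv2.imread("pics/wrist0.png")[0:230,120:480]
a=cv2.resize(a,None,fx=1.8,fy=1.8,interpolation=cv2.INTER_CUBIC)
b=cv2.resize(b,(400,256)); c=np.zeros((270,800,3),np.uint8); c[:270,:396]=a; c[:256,400:]=b
cv2.imwrite("pics/crop0.png",c)
w=d["wrist"]; im=cv2.imread("pics/wrist0.png"); hsv=cv2.cvtColor(im,cv2.COLOR_BGR2HSV)
# box corners (rim z .076)
m=cv2.inRange(hsv,(0,60,20),(25,255,255)); m[225:]=0
m=cv2.morphologyEx(m,cv2.MORPH_CLOSE,np.ones((5,5)))
cs,_=cv2.findContours(m,cv2.RETR_EXTERNAL,cv2.CHAIN_APPROX_NONE); c=max(cs,key=cv2.contourArea)
print("box poly",cv2.approxPolyDP(c,6,True).reshape(-1,2).tolist())
ap=[p for p in cv2.approxPolyDP(c,6,True).reshape(-1,2)]
for p in ap: print(p,onz(w,*p,.076)[:2].round(4))
# brass
m=cv2.inRange(hsv,(15,90,140),(30,255,255))[:225]; m[:, :170]=0; m[:,230:]=0; m[170:]=0
ys,xs=np.nonzero(m); print("dot",xs.mean(),ys.mean(),len(xs),onz(w,xs.mean(),ys.mean(),.078))
k=cv2.inRange(im,(0,0,0),(45,45,45)); k[215:]=0
cs,_=cv2.findContours(k,cv2.RETR_EXTERNAL,cv2.CHAIN_APPROX_NONE)
for c in cs:
    if cv2.contourArea(c)>300:
        print("black",cv2.boundingRect(c),cv2.minEnclosingCircle(c), cv2.fitEllipse(c))
        (x,y),rr=cv2.minEnclosingCircle(c)
        for z in(.078,.106,.02): print(z,onz(w,x,y,z)[:2].round(4),np.linalg.norm(onz(w,x+rr,y,z)-onz(w,x-rr,y,z)).round(4))
```

```text
box poly [[197, 27], [139, 224], [342, 224], [394, 111]]
[197  27] [0.5497 0.1579]
[139 224] [ 0.477  -0.0275]
[342 224] [ 0.6897 -0.0272]
[394 111] [0.7337 0.0858]
dot 197.06015037593986 132.29887218045113 532 [0.54435604 0.06583884 0.078     ]
black (240, 122, 79, 68) ((278.84234619140625, 150.0150604248047), 39.58984375) ((278.8516540527344, 152.37527465820312), (66.02511596679688, 72.83759307861328), 101.27696990966797)
0.078 [0.6235 0.049 ] 0.0776
0.106 [0.6235 0.0506] 0.0705
0.02 [0.6234 0.0458] 0.0924
```

View pics/crop0.png

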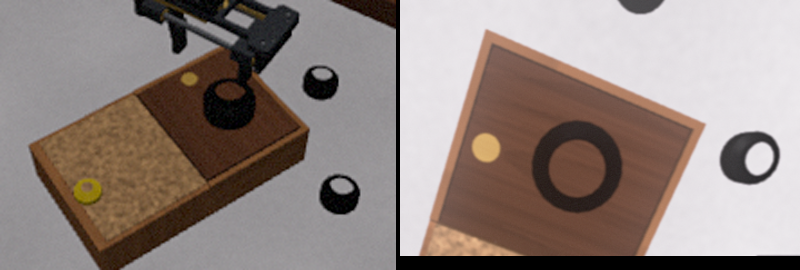

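The crop confirms it: the object on the lid is clearly the largest. The box fit is consistent, with an edge length of 198 mm and yaw of about -21.4°. The brass dot was measured at (0.5444, 0.0658) and the box frame predicts (0.544, 0.065). Next I'll locate the cap, cross-check the weight from the other views and plan the push.

```bash
cat >> h.py <<'E'
th=np.radians(-21.4); EX=np.array([np.cos(th),np.sin(th)]); EY=np.array([-np.sin(th),np.cos(th)]); C0=np.array([.5797,-.0364])
def box(p): q=np.array(p)[:2]-C0; return np.array([q@EX,q@EY]).round(4)
def wld(x,y): return C0+x*EX+y*EY
E
python3 - <<'E'
from h import *
import pickle
d=pickle.load(open("info.pkl","rb"))
for n in("scene","side"):
    im=cv2.imread(f"pics/{n}0.png"); hsv=cv2.cvtColor(im,cv2.COLOR_BGR2HSV); i=d[n]
    m=cv2.inRange(hsv,(24,170,110),(34,255,255)); 
    k,l,s,c=cv2.connectedComponentsWithStats(m)
    for j in range(1,k):
        if s[j,4]>30: print(n,"yellow",c[j],s[j],box(onz(i,*c[j],.0765+.010)))
    k,l,s,c=cv2.connectedComponentsWithStats(cv2.inRange(im,(0,0,0),(38,38,38)))
    for j in range(1,k):
        if 100<s[j,4]<1500: print(n,"black",c[j].round(1),s[j])
    for nm,p in (("C1",(-.1,.17,.076)),("C2",(.1,.17,.076)),("C3",(.1,-.17,.076)),("C4",(-.1,-.17,.076)),("wtop",(.009,.096,.128)),("dot",(-.07,.081,.078))):
        print(n,nm,proj(i,(*wld(*p[:2]),p[2])).round(1))
w=wld(.009,.150); s=read_state(); print(w, "tool dx,dy after spin:", (w-s["ee_pos"][:2])@EY,(w-s["ee_pos"][:2])@EX)
E
```

```text
scene yellow [228.20175439 256.19298246] [221 250  15  13 114] [ 0.0219 -0.1414]
scene black [29.6 11.1] [ 19   0  23  24 211]
scene black [45.9 13.3] [ 35   0  24  30 224]
scene black [192.1  28.7] [188  15   9  29 127]
scene black [285.8  56.4] [ 267   36   39   42 1033]
scene black [25.4 59.7] [ 18  46  18  28 116]
scene black [116.4  67.2] [108  50  18  36 322]
scene black [40.3 90.3] [ 30  74  22  34 177]
scene black [84.8 93.4] [ 70  77  30  34 448]
scene black [ 39.3 115. ] [ 31 101  17  29 112]
scene black [ 16. 126.] [  4 111  24  32 200]
scene black [407.3 161.8] [ 351  133  124   56 1230]
scene black [449.  161.5] [441 153  19  16 166]
scene black [278.3 169.8] [274 161  10  19 120]
scene black [357.4 197.4] [349 188  19  17 205]
scene black [367.9 259.6] [358 248  22  21 263]
scene C1 [304.7 173.2]
scene C2 [351.3 220.7]
scene C3 [234.8 288.9]
scene C4 [194.6 229.9]
scene wtop [306.9 197.6]
scene dot [284.2 193.4]
side black [143.6  47.2] [141  30   6  31 124]
side black [311.3  60.3] [296  45  31  32 625]
side black [11.3 75.9] [  3  59  18  38 112]
side black [299.8 179.2] [294 174  13  11 102]
side black [293.1 198. ] [282 187  23  21 356]
side black [ 53.2 213. ] [ 30 199  47  29 875]
side black [346.2 207.3] [340 201  14  12 117]
side black [107.7 250.9] [ 90 239  26  24 149]
side black [473.1 382.9] [447 362  47  58 478]
side C1 [263.5 180.2]
side C2 [323.7 187.5]
side C3 [310.7 271.6]
side C4 [238.1 261. ]
side wtop [292.9 187.3]
side dot [267.  199.2]
[0.64281102 0.09997448] tool dx,dy after spin: 0.09969253657765847 -0.019639946179164605
```

Run:
```python
from h import *
import pickle
d=pickle.load(open("info.pkl","rb")); out=[]
for n,(x,y) in (("scene",(180,150)),("side",(220,160))):
    im=cv2.imread(f"pics/{n}0.png")[y:y+150,x:x+ (190 if n=="scene" else 120)]
    im=cv2.resize(im,None,fx=2.5,fy=2.5,interpolation=cv2.INTER_CUBIC)
    for p in ((-.1,.17,.076),(.1,.17,.076),(.1,-.17,.076),(-.1,-.17,.076),(-.1,0,.0765),(.1,0,.0765),(-.07,.081,.078)):
        u=(proj(d[n],(*wld(*p[:2]),p[2]))-[x,y]+.5)*2.5; cv2.drawMarker(im,tuple(int(v) for v in u),(0,255,0),0,9,1)
    out.append(im)
cv2.imwrite("pics/ov.png",np.hstack(out))
```

```text
(no output)
```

View pics/ov.png

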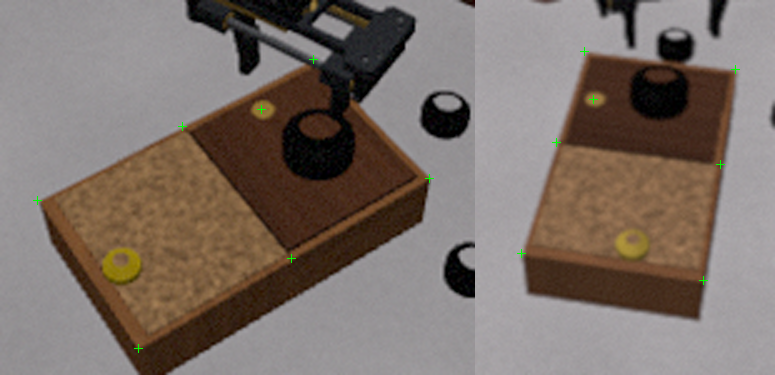

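{"name": "arm_command", "arguments": {
  "increments": [
    {"gripper": 48,"spin": 7},
    {"gripper": 48,"spin": 7},
    {"gripper": 48,"spin": 7.4},
    {"gripper": 48,"dx": 0.035,"dy": -0.006},
    {"gripper": 48,"dx": 0.035,"dy": -0.007},
    {"gripper": 48,"dx": 0.03,"dy": -0.007},
    {"gripper": 48},
    {"gripper": 48}
  ],
  "grip_force": 10
}}

```text
validation failed for argument at $.in...
```

Run:
```python
from h import *
s=read_state();print(s["time"],s["ee_pos"],s["eef_rot"],s["width"],box(s["ee_pos"]),s["ft_force"])
i,im=snap("wrist","wrist1"); 
i,im=snap("scene","scene1")
```

```text
0.15 [ 6.24721414e-01 -1.09950648e-05  2.21926579e-01] [ 7.07109915e-01  7.07103444e-01 -3.96786130e-04 -3.59321695e-04] 0.08728779597179377 [0.0286 0.0503] [-0.32653249  0.63445581 -0.20868111]
```

View pics/wrist1.png

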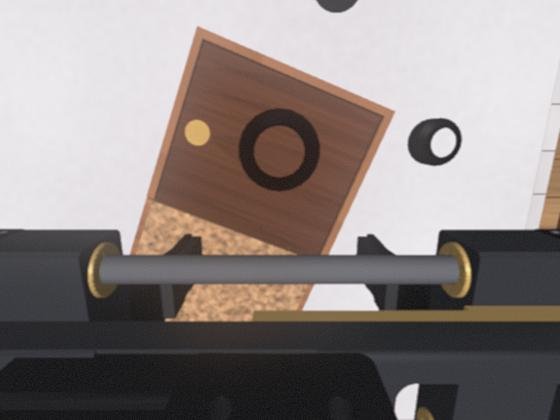

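View pics/scene1.png

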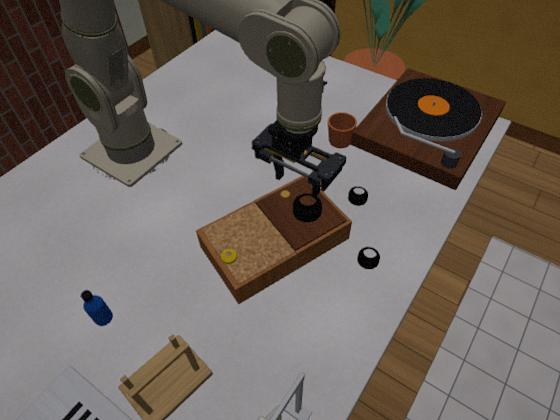

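The call was refused and the arm didn't move; both views are unchanged. I'll send it again with every field filled in.

{"name": "arm_command", "arguments": {
  "increments": [
    {"gripper": 48,"dx": 0,"dy": 0,"dz": 0,"spin": 7},
    {"gripper": 48,"dx": 0,"dy": 0,"dz": 0,"spin": 7},
    {"gripper": 48,"dx": 0,"dy": 0,"dz": 0,"spin": 7.4},
    {"gripper": 48,"dx": 0.035,"dy": -0.006,"dz": 0,"spin": 0},
    {"gripper": 48,"dx": 0.035,"dy": -0.007,"dz": 0,"spin": 0},
    {"gripper": 48,"dx": 0.03,"dy": -0.007,"dz": 0,"spin": 0},
    {"gripper": 48,"dx": 0,"dy": 0,"dz": 0,"spin": 0},
    {"gripper": 48,"dx": 0,"dy": 0,"dz": 0,"spin": 0}
  ],
  "grip_force": 10
}}

```text
time: 1.25
ee_pos: [0.6429, 0.0995, 0.2224]
eef_rot: [0.826, 0.563, -0.0, 0.0]
ft_force: [-1.0, -1.1, -0.4]
width: 0.0417
```

Run:
```python
from h import *
s=read_state();print(box(s["ee_pos"]))
i,im=snap("wrist","wrist1"); 
i,im=snap("scene","scene1")
```

```text
[0.0093 0.1495]
```

View pics/wrist1.png

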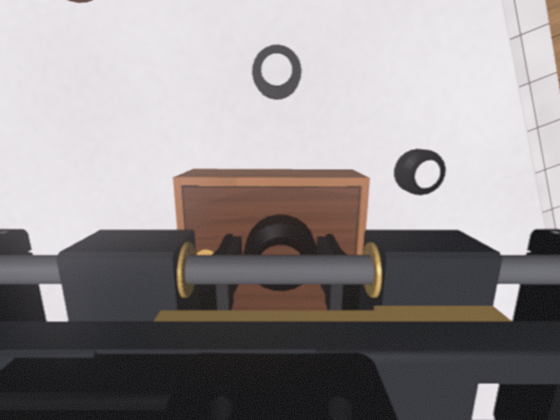

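View pics/scene1.png

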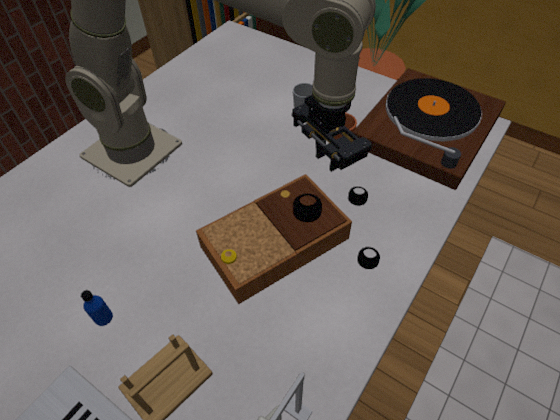

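Run:
```python
from h import *
i=cams.camera_info("wrist")
for u,v,z in ((281,215,.106),(246,250,.106),(318,250,.106),(176,178,.076),(368,178,.076)): print(box(onz(i,u,v,z)))
i=cams.camera_info("scene"); im=cv2.imread("pics/scene1.png")[190:225,285:330]
ys,xs=np.nonzero(cv2.inRange(im,(0,0,0),(38,38,38))); xs+=285;ys+=190
print(xs.min(),xs.max(),ys.min(),ys.max(), box(onz(i,(xs.min()+xs.max())/2,ys.max(),.078)),box(onz(i,xs.min(),207,.106)),box(onz(i,xs.max(),207,.106)))
```

```text
[0.0106 0.139 ]
[-0.0233  0.1039]
[0.0464 0.1038]
[-0.0954  0.1697]
[0.0988 0.1695]
293 321 193 221 [0.0385 0.0767] [-0.0004  0.0606] [0.0394 0.1182]
```

{"name": "arm_command", "arguments": {
  "increments": [
    {"gripper": 48,"dx": 0.015,"dy": 0,"dz": 0,"spin": 0},
    {"gripper": 48,"dx": 0,"dy": 0,"dz": 0.03,"spin": 0},
    {"gripper": 48,"dx": 0,"dy": 0,"dz": 0.03,"spin": 0},
    {"gripper": 48,"dx": 0,"dy": 0,"dz": 0.03,"spin": 0},
    {"gripper": 48,"dx": 0,"dy": 0,"dz": 0.025,"spin": 0},
    {"gripper": 48,"dx": 0,"dy": 0,"dz": 0.019,"spin": 0},
    {"gripper": 48,"dx": 0,"dy": 0,"dz": 0,"spin": 0},
    {"gripper": 48,"dx": 0,"dy": 0,"dz": 0,"spin": 0}
  ]
}}

```text
time: 2.35
ee_pos: [0.6491, 0.1147, 0.0897]
eef_rot: [0.826, 0.564, 0.001, 0.0]
ft_force: [0.8, -0.4, 0.9]
width: 0.042
```

Run:
```python
from h import *
s=read_state();print(box(s["ee_pos"]),s["ee_pos"],s["ft_force"])
i,im=snap("side","side2")
i,im=snap("scene","scene2"); a=cv2.imread("pics/scene2.png")[130:310,180:400]; b=cv2.imread("pics/side2.png")[130:310,200:380]
cv2.imwrite("pics/c2.png",cv2.resize(np.hstack([a,b]),None,fx=2,fy=2,interpolation=cv2.INTER_CUBIC))
```

```text
[0.0094 0.166 ] [0.64905238 0.11471537 0.08966518] [ 0.84591325 -0.44533212  0.92474566]
```

View pics/c2.png

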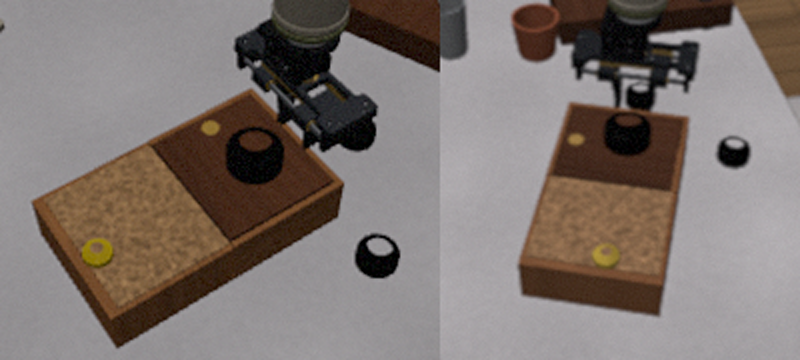

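{"name": "arm_command", "arguments": {
  "increments": [
    {"gripper": 48,"dx": -0.01,"dy": 0,"dz": 0.002,"spin": 0},
    {"gripper": 48,"dx": -0.01,"dy": 0,"dz": 0,"spin": 0},
    {"gripper": 48,"dx": -0.008,"dy": 0,"dz": 0,"spin": 0},
    {"gripper": 48,"dx": -0.008,"dy": 0,"dz": 0,"spin": 0},
    {"gripper": 48,"dx": -0.01,"dy": 0,"dz": 0,"spin": 0},
    {"gripper": 48,"dx": -0.01,"dy": 0,"dz": 0,"spin": 0},
    {"gripper": 48,"dx": -0.01,"dy": 0,"dz": 0,"spin": 0},
    {"gripper": 48,"dx": -0.008,"dy": 0,"dz": 0,"spin": 0}
  ]
}}

```text
time: 3.45
ee_pos: [0.6212, 0.0449, 0.0867]
eef_rot: [0.826, 0.563, 0.0, 0.0]
ft_force: [0.6, 2.2, 0.9]
width: 0.0419
```

Run:
```python
from h import *
s=read_state();print(box(s["ee_pos"]),s["ee_pos"],s["ft_force"])
i,im=snap("side","side3")
i,im=snap("scene","scene3"); a=cv2.imread("pics/scene3.png")[130:310,180:400]; b=cv2.imread("pics/side3.png")[130:310,200:380]
cv2.imwrite("pics/c3.png",cv2.resize(np.hstack([a,b]),None,fx=2,fy=2,interpolation=cv2.INTER_CUBIC))
```

```text
[0.009  0.0908] [0.62118498 0.0448543  0.08667697] [0.58009997 2.17760096 0.87748589]
```

View pics/c3.png

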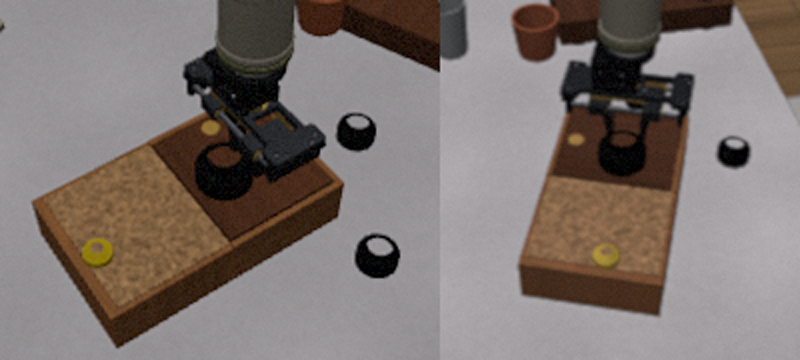

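The weight (scene crop 223,170) is moving upright in front of the fingers, and the push force is about 2 N. I'll keep pushing.

{"name": "arm_command", "arguments": {
  "increments": [
    {"gripper": 48,"dx": -0.01,"dy": 0,"dz": 0,"spin": 0},
    {"gripper": 48,"dx": -0.01,"dy": 0,"dz": 0,"spin": 0},
    {"gripper": 48,"dx": -0.01,"dy": 0,"dz": 0,"spin": 0},
    {"gripper": 48,"dx": -0.01,"dy": 0,"dz": 0,"spin": 0},
    {"gripper": 48,"dx": -0.01,"dy": 0,"dz": 0,"spin": 0},
    {"gripper": 48,"dx": -0.01,"dy": 0,"dz": 0,"spin": 0},
    {"gripper": 48,"dx": -0.01,"dy": 0,"dz": 0,"spin": 0},
    {"gripper": 48,"dx": -0.01,"dy": 0,"dz": 0,"spin": 0}
  ]
}}

```text
time: 4.55
ee_pos: [0.5917, -0.0299, 0.0863]
eef_rot: [0.826, 0.563, -0.0, -0.0]
ft_force: [0.6, -0.1, -0.6]
width: 0.0416
```

{"name": "arm_command", "arguments": {
  "increments": [
    {"gripper": 48,"dx": -0.01,"dy": 0,"dz": 0,"spin": 0},
    {"gripper": 48,"dx": -0.007,"dy": 0,"dz": 0,"spin": 0},
    {"gripper": 48,"dx": -0.003,"dy": 0,"dz": 0,"spin": 0},
    {"gripper": 48,"dx": 0,"dy": 0,"dz": 0,"spin": 0},
    {"gripper": 48,"dx": 0.005,"dy": 0,"dz": 0,"spin": 0},
    {"gripper": 48,"dx": 0.01,"dy": 0,"dz": 0,"spin": 0},
    {"gripper": 48,"dx": 0.015,"dy": 0,"dz": 0,"spin": 0},
    {"gripper": 48,"dx": 0,"dy": 0,"dz": 0,"spin": 0}
  ]
}}

```text
time: 5.55
ee_pos: [0.5963, -0.0173, 0.0865]
eef_rot: [0.825, 0.565, 0.0, -0.0]
ft_force: [0.7, 0.2, -0.1]
width: 0.0416
```

Run:
```python
from h import *
s=read_state();print(box(s["ee_pos"]),s["ee_pos"],s["ft_force"])
i,im=snap("side","side4")
i,im=snap("scene","scene4"); a=cv2.imread("pics/scene4.png")[130:310,180:400]; b=cv2.imread("pics/side4.png")[130:310,200:380]
cv2.imwrite("pics/c4.png",cv2.resize(np.hstack([a,b]),None,fx=2,fy=2,interpolation=cv2.INTER_CUBIC))
```

```text
[0.0085 0.0239] [ 0.59629792 -0.01726787  0.08652252] [ 0.66442476  0.21146694 -0.1189672 ]
```

View pics/c4.png

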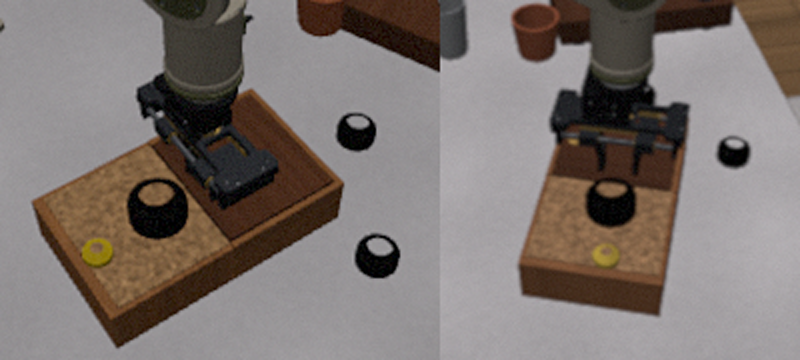

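The weight is upright on the cork (scene crop 158,205) and the cap is untouched. I'll rise, close the gripper, go above the dot and check with the wrist camera.

{"name": "arm_command", "arguments": {
  "increments": [
    {"gripper": 48,"dx": 0,"dy": 0,"dz": -0.04,"spin": 0},
    {"gripper": 48,"dx": 0,"dy": 0,"dz": -0.04,"spin": 0},
    {"gripper": 20,"dx": 0,"dy": 0,"dz": -0.04,"spin": 0},
    {"gripper": 0,"dx": 0,"dy": 0,"dz": -0.02,"spin": 0},
    {"gripper": 0,"dx": 0,"dy": 0,"dz": 0,"spin": 0},
    {"gripper": 0,"dx": 0,"dy": 0,"dz": 0,"spin": 0},
    {"gripper": 0,"dx": 0,"dy": 0,"dz": 0,"spin": 0},
    {"gripper": 0,"dx": 0,"dy": 0,"dz": 0,"spin": 0}
  ]
}}

```text
time: 6.65
ee_pos: [0.5955, -0.0197, 0.2257]
eef_rot: [0.826, 0.564, -0.001, -0.0]
ft_force: [0.6, 0.1, 0.2]
width: 0.0005
```

Run:
```python
from h import *
s=read_state();print(box(s["ee_pos"]),s["ee_pos"],s["width"])
w,im=snap("wrist","wrist5"); bgr=im[:,:,::-1]; hsv=cv2.cvtColor(im,cv2.COLOR_RGB2HSV)
k,l,st,c=cv2.connectedComponentsWithStats(cv2.inRange(hsv,(15,90,140),(30,255,255)))
for j in range(1,k):
    if st[j,4]>150: p=onz(w,*c[j],.078); print(c[j].round(1),st[j],p.round(4),box(p))
i,im=snap("scene","scene5"); a=im[200:260,230:290]
for z,u,v in((.09,273.5,233.5),(.09,244,232.5)): print(box(onz(i,u,v,z)))
for y in(0,): print("seam",[proj(i,(*wld(x,y),.0765)).round(1) for x in(-.1,.1)])
```

```text
[0.0086 0.0213] [ 0.59549234 -0.01972353  0.22574336] 0.0005101588970641863
[199.9 136.8] [188 124  25  26 513] [0.5444 0.0659 0.078 ] [-0.0702  0.0824]
[297.4 271.9] [295 247   5  49 184] [ 0.583  -0.1041  0.078 ] [ 0.0278 -0.0618]
[408.  409.3] [400 400  17  20 274] [ 0.6461 -0.3282  0.078 ] [ 0.1683 -0.2475]
[ 0.03   -0.0185]
[-0.0135 -0.0764]
seam [array([252.4, 200. ]), array([296.2, 252.9])]
```

View pics/wrist5.png

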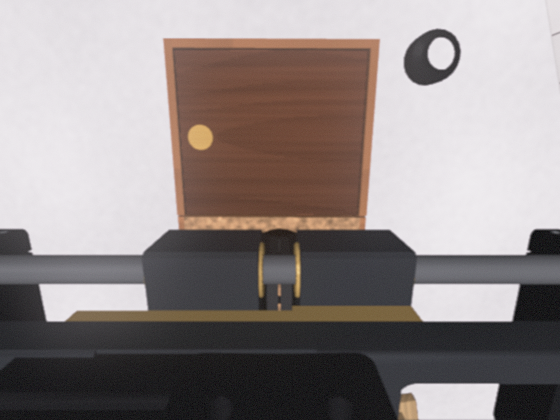

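View pics/scene5.png

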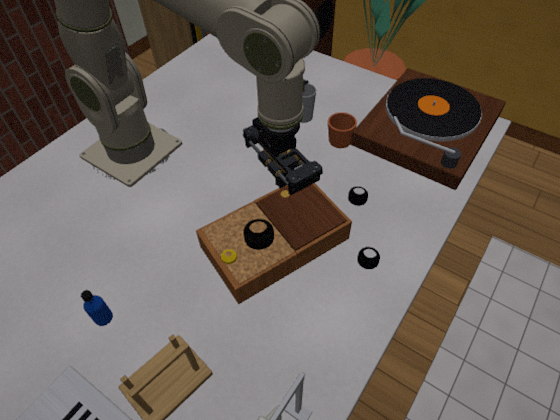

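The dot measures the same as before at (0.544, 0.066), and the lid's seam edge (row 216) is clear of the weight. Moving over the dot and down to about 12 mm above it.

{"name": "arm_command", "arguments": {
  "increments": [
    {"gripper": 0,"dx": 0.03,"dy": -0.04,"dz": 0,"spin": 0},
    {"gripper": 0,"dx": 0.031,"dy": -0.039,"dz": 0,"spin": 0},
    {"gripper": 0,"dx": 0,"dy": 0,"dz": 0.03,"spin": 0},
    {"gripper": 0,"dx": 0,"dy": 0,"dz": 0.04,"spin": 0},
    {"gripper": 0,"dx": 0,"dy": 0,"dz": 0.036,"spin": 0},
    {"gripper": 0,"dx": 0,"dy": 0,"dz": 0.03,"spin": 0},
    {"gripper": 0,"dx": 0,"dy": 0,"dz": 0,"spin": 0},
    {"gripper": 0,"dx": 0,"dy": 0,"dz": 0,"spin": 0}
  ]
}}

```text
time: 7.75
ee_pos: [0.5453, 0.0661, 0.0919]
eef_rot: [0.826, 0.564, 0.001, 0.0]
ft_force: [1.1, -0.7, 0.5]
width: 0.0003
```

Run:
```python
from h import *
s=read_state();print(box(s["ee_pos"]),s["ee_pos"],s["ft_force"])
i,im=snap("side","side6")
i,im=snap("scene","scene6"); a=cv2.imread("pics/scene6.png")[130:310,180:400]; b=cv2.imread("pics/side6.png")[130:310,200:380]
cv2.imwrite("pics/c6.png",cv2.resize(np.hstack([a,b]),None,fx=2,fy=2,interpolation=cv2.INTER_CUBIC))
```

```text
[-0.0695  0.0829] [0.54526823 0.06608959 0.09185772] [ 1.09505794 -0.67373797  0.54701135]
```

View pics/c6.png

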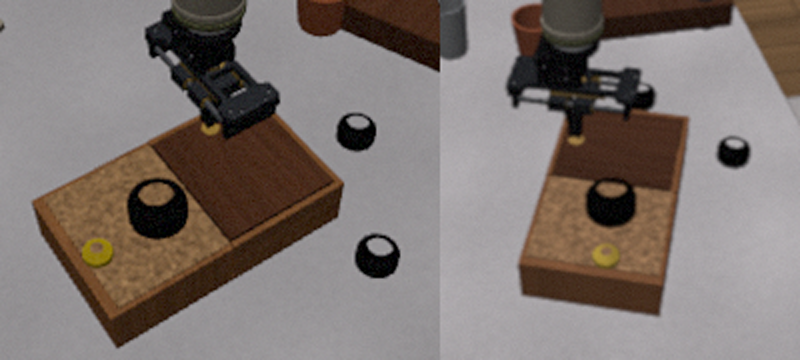

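{"name": "arm_command", "arguments": {
  "increments": [
    {"gripper": 0,"dx": 0,"dy": 0,"dz": 0.01,"spin": 0},
    {"gripper": 0,"dx": 0,"dy": 0,"dz": 0.004,"spin": 0},
    {"gripper": 0,"dx": 0,"dy": 0,"dz": 0.003,"spin": 0},
    {"gripper": 0,"dx": 0,"dy": 0,"dz": 0.002,"spin": 0},
    {"gripper": 0,"dx": 0,"dy": 0,"dz": 0.001,"spin": 0},
    {"gripper": 0,"dx": 0,"dy": 0,"dz": 0.001,"spin": 0},
    {"gripper": 0,"dx": 0,"dy": 0,"dz": 0,"spin": 0},
    {"gripper": 0,"dx": 0,"dy": 0,"dz": 0,"spin": 0}
  ]
}}

```text
time: 8.85
ee_pos: [0.5446, 0.0661, 0.07]
eef_rot: [0.826, 0.564, 0.0, -0.0]
ft_force: [-3.1, 0.4, 9.0]
width: 0.0005
```

It's pressed 8 mm in with 9 N, which is past the trip point. Withdrawing straight up.

{"name": "arm_command", "arguments": {
  "increments": [
    {"gripper": 0,"dx": 0,"dy": 0,"dz": -0.01,"spin": 0},
    {"gripper": 0,"dx": 0,"dy": 0,"dz": -0.02,"spin": 0},
    {"gripper": 0,"dx": 0,"dy": 0,"dz": -0.03,"spin": 0},
    {"gripper": 0,"dx": 0,"dy": 0,"dz": -0.03,"spin": 0},
    {"gripper": 0,"dx": 0,"dy": 0,"dz": -0.03,"spin": 0},
    {"gripper": 0,"dx": 0,"dy": 0,"dz": -0.03,"spin": 0},
    {"gripper": 0,"dx": 0,"dy": 0,"dz": -0.03,"spin": 0},
    {"gripper": 0,"dx": 0,"dy": 0,"dz": 0,"spin": 0}
  ]
}}

```text
time: 9.85
ee_pos: [0.5455, 0.066, 0.2521]
eef_rot: [0.826, 0.563, 0.002, 0.001]
ft_force: [0.6, -0.2, -0.6]
width: 0.0003
```

Run:
```python
from h import *
s=read_state();print(box(s["ee_pos"]),s["ee_pos"],s["ft_force"])
i,im=snap("side","side7")
i,im=snap("scene","scene7"); a=cv2.imread("pics/scene7.png")[130:310,180:400]; b=cv2.imread("pics/side7.png")[130:310,200:380]
cv2.imwrite("pics/c7.png",cv2.resize(np.hstack([a,b]),None,fx=2,fy=2,interpolation=cv2.INTER_CUBIC))
```

```text
[-0.0692  0.0828] [0.54549961 0.06597533 0.25208837] [ 0.6247208  -0.15813337 -0.56901194]
```

View pics/c7.png

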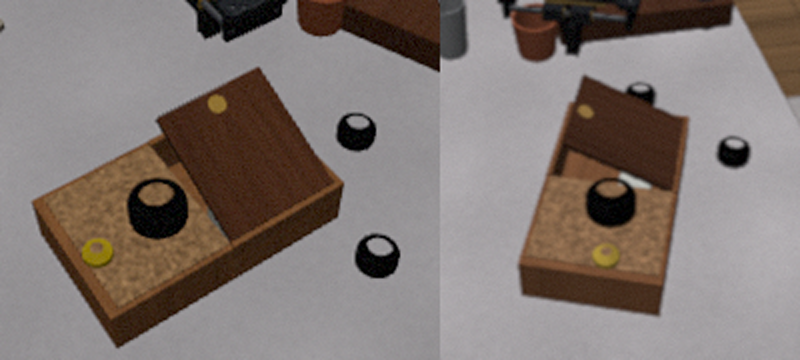

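The lid is ajar (dot at scene crop 217,104), the weight and cap are on the cork, and the gripper is clear. I'll check the angle and hand in.

Run:
```python
from h import *
for n,obs in(("scene",(180+217/2,130+104/2)),("side",(200+(585-440)/2,130+112/2))):
    i=cams.camera_info(n); print(n,obs,{a:proj(i,(*wld(.09-.16*np.cos(a)+.008*np.sin(a),.082),.07+.16*np.sin(a)+.008*np.cos(a))).round(1).tolist() for a in(0.,.3,.4)})
job.close_job(); print(read_state()["time"])
```

```text
scene (288.5, 182.0) {0.0: [284.5, 193.2], 0.3: [286.5, 183.6], 0.4: [287.8, 181.3]}
side (272.5, 186.0) {0.0: [267.1, 199.0], 0.3: [269.8, 188.3], 0.4: [271.7, 185.0]}
the job is handed in; nothing more can be done
the job is handed in; nothing more can be done
```

The box is open: the weight is off the lid on the cork half, the lid is ajar, and the job is handed in. It took about 10 s of robot time.

- **Weight:** I pushed it from lid to cork with the two part-open fingers, without gripping or lifting it. The force read 2 N partway across. It stands upright with its centre about 47 mm past the seam, so its edge is roughly 10 mm clear of the lid.
- **Lid:** I then pressed the brass dot with the closed fingers, about 8 mm in at 9 N, and withdrew straight up. In both views the dot is within about 1 px of where it should be at 0.40 rad.
- **Rest of the scene:** the cap stayed where it was on the cork, and nothing else looked moved. The gripper ended well clear, with the force back near zero.

**What failed or disagreed:**
- The first move call was refused because I left fields out. The arm did not move, and I sent it again in full.
- The outer cameras placed some box corners a few pixels (up to about 8–10 mm) from the wrist-camera fit. I used the wrist fit, and it gave the same dot position from two poses to within 1 mm.
- One wrist reading put the weight's far edge about 6 mm further out than expected. I started the push 15 mm further back to allow for that.

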